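# Load the curing station and hold its dead-man button half-way

### The arm

A 6-joint arm with a two-finger parallel gripper is mounted at the origin on the work surface. World frame = base frame: x ahead of the robot, y to its left, z up, the work surface at z = 0. Lengths are in m, angles in rad, forces in N, time in s.
With the tool pointing down it reaches from about 0.35 to 0.875 m from the base axis. Payload 4.2 kg.
Tool frame: the origin (TCP) lies midway between the tips of the shut fingers; the grasp point (between the pads) lies 19 mm behind it; z points along the fingers, y is the line along which they close (so a half turn about z gives the same grasp; the last joint's range is limited). The gripper opens to 87 mm and grips with 3 to 60 N. Pads are 19 mm wide; open, the fingers measure 117 mm over their backs; the gripper's body (75 mm by 190 mm) begins 51 mm behind the grasp point.
Start: joints at [1.557, 0.385, 0.008, 0, -1.194, -0.259], TCP at [0.168, 0.602, 0.223] pointing down, gripper open.
Joint ranges: [-3.14, 3.14], [-1.21, 2.06], [-1.07, 1.41], [-3.16, 2.05], [-2.99, -0.16], [-3.1, 3.1]. Speed limits (rad/s): [2.79, 2.79, 3.14, 3.14, 3.14, 3.14].

### API

Orientations are given as a unit quaternion [x, y, z, w].
In Python, from station import get_state, camera, camera_info, sign_off gives the robot as it stands.
- The arm moves only by the tool play_rows, never from a script. Its argument "commands" is a list of rows, each a list of 5 numbers: the shift along the tool's x, y, z in mm, then the turn about the tool's z in degrees, then the closure, from 0 (fully open) to 1 (shut). In form: [[tx, ty, tz, yaw, gripper], ...]. A call has 1 to 5 rows; each row is the pose to reach, as a shift and turn from the pose commanded when the call began, along the tool's axes at that moment; what a row does not reach only later rows make up. A row lasts 1/12 s, in which the tool goes at most 41.7 mm and 7.16 degrees, less where a joint would pass 70% of its speed; a pose out of reach is approached as far as the arm can. A call with a gripper value outside its range is refused whole. The fingers move at their own pace and stop on an object; "force" is the grip in N (left out, the last holds). Time passes only in rows, so rows that repeat a pose let the fingers close. It gives the time, the measured TCP pose, the force, the opening and the grip force at its end, in the units of the state.
- get_state(): the state, without advancing time (a new reading comes with each control period).
- camera(name): name is "scene" or "top" or "wrist"; returns the picture (400x640x3 uint8, blue, green, red); there is no depth.
- camera_info(name): a dict with "intrinsics" (3x3 intrinsics, pixels), "xyz" and "attitude" of the camera in the world. Camera axes: x right, y up, looking along -z (the intrinsics and any distortion apply to the point x, -y, -z); pixel columns grow to the right and rows downward; lengths in m; the calibration is good to about 2 mm. A picture is of the moment at which its call begins: read the wrist's pose just before it. camera_info takes no time and is no camera call; for the wrist camera it gives the pose at the moment of the call.
- sign_off(): hands the job in; it is judged then, once.
The state is a dict: "clock": time; "qpos": joint angles; "joint_velocities": joint speeds; "effort": joint torques, N m; "ee_pos": TCP position; "ee_rot": TCP orientation; "contact_force": force on the tool from outside, world axes, zero at the start; "ft_torque": the same for the moment, N m; "grip_width": finger opening in m; "grip_force": force on a finger pad.
Only numpy, scipy, OpenCV 4.12 (cv2) and the standard library are available. Lean on these libraries where they do the work, as an engineer would, in place of code of your own. Each camera call takes 0.05 s, during which the arm holds its last target. There are 200 camera calls.

### The job

Take the yellow-handled window carrier out of its blue stand, slide it edgewise down into the slot of the white curing station until it is fully home (do not drop it in) and let go of it. Only then press the orange spring-loaded dead-man button down about 12 mm, half of its travel (its top level with the green band of the gauge post), never to the bottom, and keep it there: finish while still holding it down. Leave everything else where it is.

Things in the scene. Friction and masses are not known exactly. Their poses are not given: they have to be found in the camera images.
- carrier_grip (a point): Centre of the yellow grip bar of the window carrier to load. The bar, 40 mm long (x), 14 mm thick (y), 36 mm tall, sits on the plate's top edge; this point is 88 mm above the plate's lower edge, 98 mm above the table at the start. z up. Pinch it from above across y. It stands upright and loose in either blue stand (slot 25 mm deep, 8.4 mm wide, walls end 35 mm above the table): lift straight up.
- carrier: The same carrier, 0.08 to 0.16 kg: a flat upright aluminium-framed paddle with a clear pane, plate 70 mm wide (x), 6 mm thick (y), 70 mm tall, yellow bar on top. Origin at the middle of the plate's lower edge, z up, axes as above. A half turn about z makes no difference to the job.
- slot_floor (a point): Middle of the slot's floor, 15 mm above the table, z up. The curing station is a fixed white block 150 (x) x 110 (y) x 60 mm tall; the slot opens upward in the middle of its top between two black lines, 73 mm long (x), 9 mm wide (y), 45 mm deep, 3 mm chamfer. Fully home the carrier's lower edge rests here and its bar's centre is 103 mm above the table.
- slot_mouth (a point): Middle of the slot's mouth, level with the station's top, 60 mm above the table; same axes.
- console: Fixed grey dead-man console, 120 (x) x 100 (y) x 60 mm tall, origin at the middle of its underside, z up. The orange button is above its middle. A white gauge post 10 mm thick, 96 mm above the table, stands at x +48, y +38 mm; its green band spans 84 to 92 mm above the table.
- plunger_top (a point): Centre of the flat top of the orange mushroom button (44 mm across, 12 mm thick cap), 100 mm above the table when released; it goes straight down with the button.
- plunger (a joint): How far the button is pressed, in m: 0 released, 0.024 at the bottom stop. Its spring starts at 3 N and rises by 0.35 N per mm: about 7 N at 12 mm, 11 N at the bottom. It springs back when let go.
- spare_grip (a point): Centre of the black grip bar of another carrier of the same shape and size with an amber pane, standing in the other blue stand. Leave alone.
- pod: Loose silver instrument pod with three round bezels, 70 x 125 x 52 mm tall, origin under its middle. Leave alone.
- jar: Loose jar with a blue cap, 56 mm across, 70 mm tall, origin under its middle. Leave alone.
- bezel: Loose steel ring lying flat, 60 mm across, 14 mm tall, origin under its middle. Leave alone.
- driver: Loose red-handled screwdriver lying on the mat, 170 mm long along its x. Leave alone.
- tray: Loose black open tray, 90 x 120 x 22 mm tall, origin under its middle. Leave alone.

How it is judged:
By the outcome, as a careful person would: the job done as asked, in the order asked, and still so for the second after the job is handed in, while the arm keeps its last pose, push and grip.
It also fails if it takes over 58 s, if anything falls off the work surface, if the arm or the gripper's body presses on something with over 40 N, if the wrist force passes 120 N, or if a joint passes its speed limit or range.

## Working session

There is one attempt and no reset: what is moved stays moved. The work goes in short steps, Python scripts to look and compute and a tool call to move; the robot and the scene stay as the last step left them, time stands still between calls to the robot, and variables do not carry over. Pictures are saved under pics/ and viewed, at most 10 in all, crops included, and the job is handed in when it is done.

Besides the shell and the picture viewer there is one more tool, called after "Call:" by a JSON object that holds its "name" and its "arguments", one argument or row to a line. play_rows: Moves the arm, as the interface text tells. Its arguments: {"type":"object","properties":{"commands":{"type":"array"},"force":{"type":"number"}},"required":["commands"]}

```bash
mkdir -p pics; python3 - <<'E'
from station import *
import cv2
print(get_state())
for n in ("scene","top"):
    cv2.imwrite(f"pics/{n}0.png",camera(n)); i=camera_info(n); print(n,i)
E
```

```text
{'clock': 0.0, 'qpos': array([ 1.55657975e+00,  3.85553742e-01,  6.62915867e-03, -4.76960634e-04,
       -1.19398915e+00, -2.58603930e-01]), 'joint_velocities': array([-0.00125822, -0.00027733,  0.00017599,  0.00080211,  0.00121143,
       -0.00109059]), 'effort': array([-5.59770751e-05, -3.90669858e+01,  1.87403512e+01,  4.21979383e+00,
        1.09448718e-02, -1.98202406e-04]), 'ee_pos': array([0.16822941, 0.60131412, 0.22146587]), 'ee_rot': array([ 9.90697991e-01, -1.36074686e-01, -9.09586711e-05,  1.07782634e-03]), 'contact_force': array([-0.95679329, -0.10491584,  0.36756774]), 'ft_torque': array([ 0.01245998, -0.00118485, -0.00289134]), 'grip_force': 0.0, 'grip_width': 0.08720179482373237}
scene {'intrinsics': array([[491.1300884 ,   0.        , 319.08638393],
       [  0.        , 491.1300884 , 203.12769274],
       [  0.        ,   0.        ,   1.        ]]), 'xyz': array([1.44630327, 0.03419339, 0.81891113]), 'attitude': array([0.29788968, 0.30913092, 0.64857324, 0.62853207])}
top {'intrinsics': array([[401.3240155 ,   0.        , 317.60611309],
       [  0.        , 401.3240155 , 205.11639965],
       [  0.        ,   0.        ,   1.        ]]), 'xyz': array([ 4.40874915e-01, -1.01993319e-03,  1.03647639e+00]), 'attitude': array([-0.03984395,  0.04927705,  0.70700841, -0.70436024])}
```

View pics/top0.png

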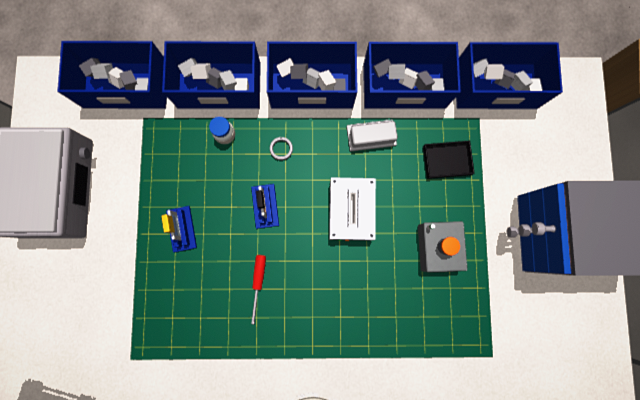

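View pics/scene0.png

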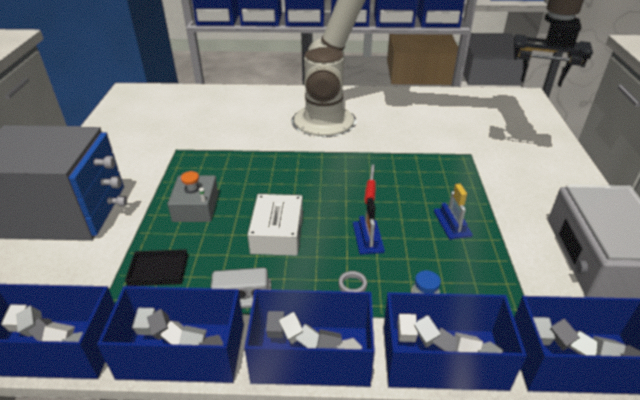

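The top view has +x up and +y left. The yellow carrier is near (172,226), the station slot near (353,208) and the button near (450,246). I'll enlarge those three.

```bash
python3 - <<'E'
import cv2, numpy as np
im=cv2.imread("pics/top0.png")
c=[im[y:y+75,x:x+50] for x,y in((155,190),(328,172),(417,210))]
cv2.imwrite("pics/mos.png",cv2.resize(np.hstack(c),None,fx=5.3333,fy=5.3333,interpolation=cv2.INTER_CUBIC))
E
```

```text
(no output)
```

View pics/mos.png

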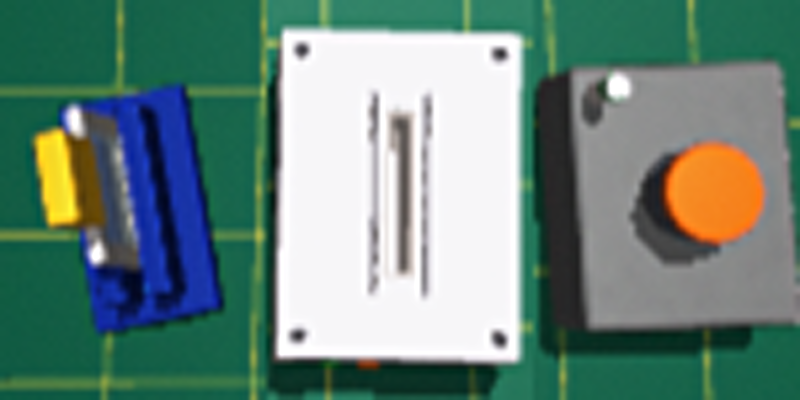

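```bash
cat > h.py <<'E'
from station import *
import cv2, numpy as np
from scipy.spatial.transform import Rotation as R
def ray(info,p,z):
    K=info["intrinsics"]; d=np.linalg.inv(K)@[p[0],p[1],1]; d=R.from_quat(info["attitude"]).apply([d[0],-d[1],-d[2]])
    o=np.array(info["xyz"]); return o+d*(z-o[2])/d[2]
def proj(info,P):
    v=R.from_quat(info["attitude"]).inv().apply(np.array(P)-info["xyz"]); v=np.array([v[0],-v[1],-v[2]]); q=info["intrinsics"]@v; return q[:2]/q[2]
E
python3 - <<'E'
from h import *
i=camera_info("top")
def m(k,u,v,z):
    x0,y0=((155,190),(328,172),(417,210))[k]
    return ray(i,(x0+(u-267*k+.5)/5.3333-.5,y0+(v+.5)/5.3333-.5),z)
def pr(n,L):
    a=np.array(L);d=a[-1]-a[0]
    print(n,a.mean(0).round(4),[x[:2].round(4).tolist() for x in L])
pr("bar",[m(0,u,v,.116) for u,v in((35,135),(70,130),(82,220),(50,225))])
pr("stand edge",[m(0,u,v,.0) for u,v in((185,87),(220,308),(100,330))])
pr("screws",[m(1,u,v,.06) for u,v in((301,50),(500,54),(499,339),(298,335))])
pr("slot",[m(1,u,v,.06) for u,v in((388,110),(412,112),(412,275),(386,275))])
pr("lines",[m(1,u,v,.06) for u,v in((375,93),(430,93),(425,296),(373,294))])
pr("btn",[m(2,715,193,.1)]); pr("post",[m(2,619,87,.096)])
pr("console",[m(2,u,v,.06) for u,v in((570,70),(782,62),(800,322),(588,330))])
s=get_state();print(R.from_quat(s["ee_rot"]).as_matrix().round(3))
w=camera_info("wrist");print(R.from_quat(s["ee_rot"]).inv().apply(w["xyz"]-s["ee_pos"]), (R.from_quat(s["ee_rot"]).inv()*R.from_quat(w["attitude"])).as_matrix().round(3))
E
```

```text
bar [0.5177 0.3342 0.116 ] [[0.536, 0.3453], [0.5381, 0.3304], [0.4994, 0.3237], [0.4973, 0.3372]]
stand edge [0.4965 0.3228 0.    ] [[0.5712, 0.3175], [0.4643, 0.297], [0.454, 0.3539]]
screws [ 0.5577 -0.0998  0.06  ] [[0.6247, -0.0551], [0.6227, -0.1475], [0.4906, -0.1442], [0.4928, -0.0525]]
slot [ 0.558  -0.0998  0.06  ] [[0.5965, -0.0951], [0.5955, -0.1062], [0.52, -0.1049], [0.52, -0.093]]
lines [ 0.5576 -0.1004  0.06  ] [[0.6045, -0.0892], [0.6044, -0.1147], [0.5104, -0.1107], [0.5114, -0.0869]]
btn [ 0.4631 -0.3235  0.1   ] [[0.4631, -0.3235]]
post [ 0.5099 -0.2844  0.096 ] [[0.5099, -0.2844]]
console [ 0.4632 -0.3235  0.06  ] [[0.5205, -0.273], [0.5238, -0.371], [0.4057, -0.3732], [0.4026, -0.2767]]
[[ 0.963 -0.27  -0.   ]
 [-0.27  -0.963 -0.002]
 [ 0.     0.002 -1.   ]]
[ 7.02674922e-02  1.32919324e-04 -1.62483387e-01] [[ 0.     0.966  0.257]
 [ 1.    -0.     0.   ]
 [ 0.     0.257 -0.966]]
```

Call:
{"name": "play_rows", "arguments": {
  "commands": [
    [37,15,0,0,0],
    [74,30,0,0,0],
    [111,44,0,0,0],
    [148,59,0,0,0],
    [185,74,0,0,0]
  ],
  "force": 20
}}

```text
clock: 0.52
ee_pos: [0.3275, 0.4793, 0.2221]
ee_rot: [0.991, -0.136, -0.0, 0.0]
contact_force: [1.2, 0.7, -0.2]
grip_width: 0.087
grip_force: 0.0
```

Call:
{"name": "play_rows", "arguments": {
  "commands": [
    [37,15,0,-6,0],
    [74,30,0,-12,0],
    [111,44,0,-18,0],
    [148,59,0,-24,0],
    [185,74,0,-26.5,0]
  ]
}}

```text
clock: 0.93
ee_pos: [0.4859, 0.3581, 0.2222]
ee_rot: [0.995, 0.097, -0.0, 0.0]
contact_force: [0.1, 0.7, 0.2]
grip_width: 0.0873
grip_force: 0.0
```

Call:
{"name": "play_rows", "arguments": {
  "commands": [
    [10,10,0,0,0],
    [20,20,0,0,0],
    [20,20,0,0,0]
  ]
}}

```text
clock: 1.18
ee_pos: [0.5096, 0.3425, 0.2219]
ee_rot: [0.996, 0.093, -0.0, 0.0]
contact_force: [0.1, 0.4, -0.0]
grip_width: 0.0867
grip_force: 0.0
```

```bash
python3 - <<'E'
from h import *
s=get_state();w=camera_info("wrist");cv2.imwrite("pics/w1.png",camera("wrist"))
print(s["ee_pos"],R.from_quat(s["ee_rot"]).as_euler("zyx",True))
np.savez("w1",**w); print(proj(w,[.5177,.3342,.116]),proj(w,[.5177,.3342,0.035]))
E
```

```text
[0.50956916 0.34246298 0.22186744] [-1.06869335e+01 -3.54329863e-02  1.79951963e+02]
[332.52122446 191.59939356] [330.20452972 175.56800584]
```

View pics/w1.png

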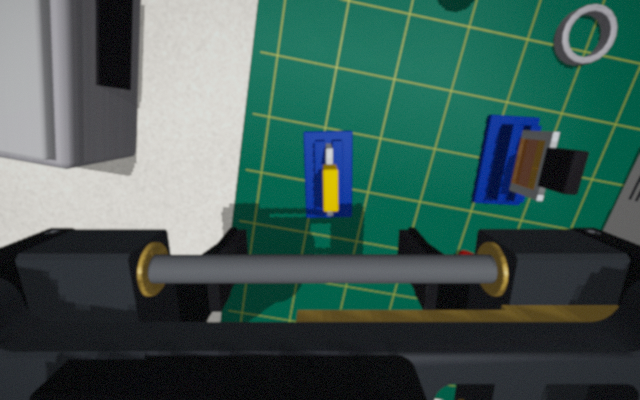

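The bar is near (330,190), where I predicted it to within 2 px, and it is nearly aligned with the tool. I'll zoom in to refine the yaw and the sideways offset.

```bash
python3 - <<'E'
from h import *
im=cv2.imread("pics/w1.png")
cv2.imwrite("pics/w1c.png",cv2.resize(im[124:224,290:370],None,fx=6,fy=6,interpolation=cv2.INTER_CUBIC))
hsv=cv2.cvtColor(im,cv2.COLOR_BGR2HSV);m=cv2.inRange(hsv,(20,150,120),(35,255,255));m[230:]=0
c=max(cv2.findContours(m,0,2)[0],key=cv2.contourArea);print(cv2.minAreaRect(c),cv2.boundingRect(c))
E
```

```text
((330.0, 188.0), (46.0, 14.0), 90.0) (323, 165, 15, 47)
```

View pics/w1c.png

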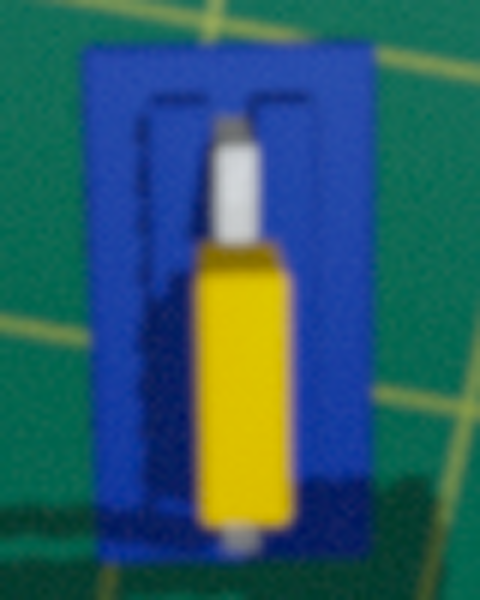

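```bash
python3 - <<'E'
from h import *
w=np.load("w1.npz")
P=[ray(w,(290+(u+.5)/6-.5,124+(v+.5)/6-.5),.116) for u,v in((195,272),(290,271),(297,525),(200,527))]
a=np.array(P);c=a.mean(0);d=(a[0]+a[1]-a[2]-a[3]);print(a.round(4),c,np.degrees(np.arctan2(d[1],d[0])))
s=get_state();r=R.from_quat(s["ee_rot"]);print(r.inv().apply(c-s["ee_pos"])*1e3)
E
```

```text
[[0.5364 0.3474 0.116 ]
 [0.5392 0.3335 0.116 ]
 [0.5006 0.3246 0.116 ]
 [0.4975 0.3393 0.116 ]] [0.5184286  0.33621382 0.116     ] 12.428286387974225
[  8.50907241   8.87731889 105.93502345]
```

Call:
{"name": "play_rows", "arguments": {
  "commands": [
    [8,8.3,20,-1,0.4],
    [8,8.3,55,-1,0.4],
    [8,8.3,90,-1,0.4],
    [8,8.3,125,-1,0.4],
    [8,8.3,141,-1,0.4]
  ]
}}

```text
clock: 1.65
ee_pos: [0.514, 0.3366, 0.0768]
ee_rot: [0.995, 0.104, -0.003, 0.002]
contact_force: [-0.2, -0.4, -0.6]
grip_width: 0.0618
grip_force: 0.0
```

Call:
{"name": "play_rows", "arguments": {
  "commands": [
    [0,0,0,0,0.5],
    [0,0,0,0,0.6],
    [0,0,0,0,0.7],
    [0,0,0,0,0.8],
    [0,0,0,0,0.85]
  ],
  "force": 25
}}

```text
clock: 2.07
ee_pos: [0.5183, 0.3383, 0.0836]
ee_rot: [0.995, 0.104, 0.001, -0.001]
contact_force: [-0.7, 0.1, 0.8]
grip_width: 0.0282
grip_force: 0.0
```

Call:
{"name": "play_rows", "arguments": {
  "commands": [
    [0,0,0,0,0.9],
    [0,0,0,0,1],
    [0,0,0,0,1],
    [0,0,0,0,1],
    [0,0,0,0,1]
  ],
  "force": 25
}}

```text
clock: 2.48
ee_pos: [0.5179, 0.3373, 0.0824]
ee_rot: [0.995, 0.103, 0.0, -0.0]
contact_force: [-1.6, -0.3, 5.7]
grip_width: 0.0136
grip_force: 24.9
```

Call:
{"name": "play_rows", "arguments": {
  "commands": [
    [0,0,-5,0,1],
    [0,0,-12,0,1],
    [0,0,-20,0,1],
    [0,0,-30,0,1],
    [0,0,-40,0,1]
  ]
}}

```text
clock: 2.9
ee_pos: [0.5177, 0.3372, 0.1225]
ee_rot: [0.995, 0.103, 0.0, 0.0]
contact_force: [0.0, -0.2, -0.9]
grip_width: 0.0135
grip_force: 24.9
```

Call:
{"name": "play_rows", "arguments": {
  "commands": [
    [0,0,-20,0,1],
    [0,0,-45,0,1],
    [0,0,-70,0,1],
    [0,0,-85,0,1],
    [0,0,-85,0,1]
  ]
}}

```text
clock: 3.32
ee_pos: [0.5196, 0.3387, 0.2121]
ee_rot: [0.995, 0.104, 0.004, -0.003]
contact_force: [0.4, 0.5, -0.7]
grip_width: 0.0136
grip_force: 24.9
```

```bash
python3 - <<'E'
from h import *
s=get_state();r=R.from_quat(s["ee_rot"]);print(s,r.as_matrix().round(4))
print(r.inv().apply(np.array([.5578,-.0998,s["ee_pos"][2]])-s["ee_pos"])*1e3)
E
```

```text
{'clock': 3.3167, 'qpos': array([ 0.83895595,  0.37849152, -0.02898479,  0.00156716, -1.1533583 ,
        0.93900821]), 'joint_velocities': array([-7.53928677e-05,  3.66726447e-02, -7.34804852e-02, -3.04343865e-02,
        4.89926709e-02, -9.90766387e-04]), 'effort': array([-1.03568804e-02, -3.72453189e+01,  1.79372174e+01,  3.95529628e+00,
       -2.26994273e-01, -1.19848413e-03]), 'ee_pos': array([0.51959047, 0.3386633 , 0.21214497]), 'ee_rot': array([ 0.99459486,  0.10370989,  0.00417528, -0.0028091 ]), 'contact_force': array([ 0.42776486,  0.50423536, -0.71679981]), 'ft_torque': array([-0.00079628, -0.06344967,  0.02653176]), 'grip_force': 24.912868163937674, 'grip_width': 0.013627995296632672} [[ 0.9785  0.2063  0.0077]
 [ 0.2063 -0.9785  0.0065]
 [ 0.0089 -0.0047 -0.9999]]
[-53.05784253 436.90785977  -2.53470411]
```

Call:
{"name": "play_rows", "arguments": {
  "commands": [
    [-2,16,0,0,1],
    [-6,46,0,0,1],
    [-9,78,0,0,1],
    [-13,110,0,0,1],
    [-17,142,0,0,1]
  ]
}}

```text
clock: 3.73
ee_pos: [0.529, 0.1924, 0.205]
ee_rot: [0.995, 0.103, -0.002, 0.001]
contact_force: [-0.2, 0.8, -0.9]
grip_width: 0.0141
grip_force: 24.9
```

Call:
{"name": "play_rows", "arguments": {
  "commands": [
    [-4,32,0,0,1],
    [-8,64,0,0,1],
    [-11,96,0,0,1],
    [-15,128,0,0,1],
    [-19,160,0,0,1]
  ]
}}

```text
clock: 4.15
ee_pos: [0.5431, 0.032, 0.2052]
ee_rot: [0.995, 0.103, -0.001, 0.0]
contact_force: [1.1, 0.6, -1.6]
grip_width: 0.0138
grip_force: 24.9
```

Call:
{"name": "play_rows", "arguments": {
  "commands": [
    [-4,32,0,3,1],
    [-8,64,0,6,1],
    [-11,96,0,9,1],
    [-15,122,0,12,1],
    [-16,134,0,13,1]
  ]
}}

```text
clock: 4.57
ee_pos: [0.5549, -0.1034, 0.2051]
ee_rot: [1.0, -0.013, -0.002, 0.0]
contact_force: [-0.0, -0.6, -1.4]
grip_width: 0.0141
grip_force: 24.9
```

Call:
{"name": "play_rows", "arguments": {
  "commands": [
    [0,0,0,0,1],
    [0,0,0,0,1],
    [0,0,0,0,1]
  ]
}}

```text
clock: 4.82
ee_pos: [0.5559, -0.0996, 0.206]
ee_rot: [1.0, -0.009, -0.001, -0.0]
contact_force: [-0.1, 0.5, -1.5]
grip_width: 0.0136
grip_force: 24.9
```

```bash
python3 - <<'E'
from h import *
s=get_state();w=camera_info("wrist");im=camera("wrist");cv2.imwrite("pics/w2.png",im)
np.savez("w2",**w,ee=s["ee_pos"],q=s["ee_rot"]); r=R.from_quat(s["ee_rot"])
print(s["ee_pos"],r.as_matrix().round(4))
E
```

```text
[ 0.55593949 -0.09962331  0.20595816] [[ 9.998e-01 -1.880e-02 -1.200e-03]
 [-1.880e-02 -9.998e-01  3.000e-04]
 [-1.200e-03 -3.000e-04 -1.000e+00]]
```

View pics/w2.png

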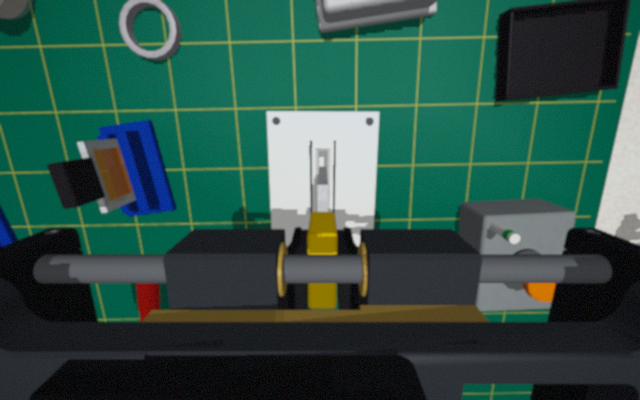

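The carrier is held upright over the station. The station's far screws are at (276,121) and (369,121), and the slot and plate edge are near (322,160–215). I'll zoom in on this for the final alignment.

```bash
python3 - <<'E'
from h import *
im=cv2.imread("pics/w2.png")
cv2.imwrite("pics/w2c.png",cv2.resize(im[105:225,260:385],None,fx=5,fy=5,interpolation=cv2.INTER_CUBIC))
E
```

```text
(no output)
```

View pics/w2c.png

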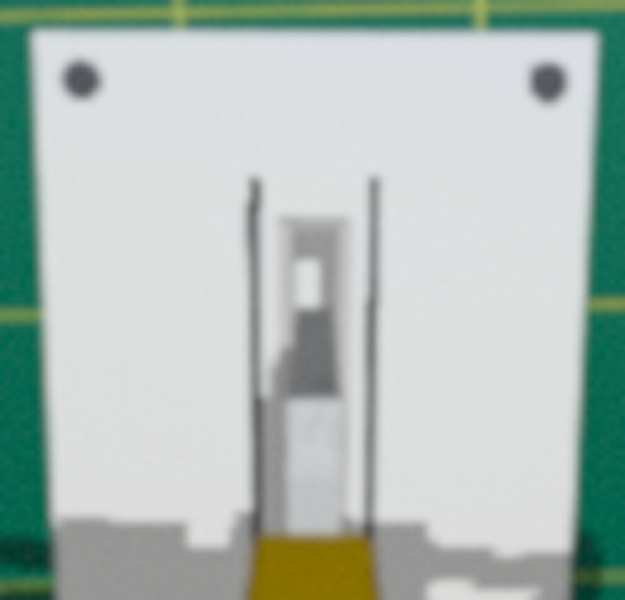

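```bash
python3 - <<'E'
from h import *
w=np.load("w2.npz");ee=w["ee"];T=R.from_quat(w["q"])
un=lambda u,v:(260+(u+.5)/5-.5,105+(v+.5)/5-.5)
cr=lambda p:((p-[260,105]+.5)*5-.5).round(0)
for n,L in dict(screws=[(81,79),(548,82)],lines=[(255,180),(375,180)],lineslow=[(259,530),(369,530)],slotend=[(281,217),(349,217)]).items():
    P=np.array([ray(w,un(*p),.06) for p in L]);print(n,P[:,:2].round(4).tolist(),P.mean(0).round(4))
for z in(-1.5,-71.5):
  for y in(-3,3): print(z,y,cr(proj(w,ee+T.apply([35,y,-z/1e3*1e3] if 0 else np.array([35,y,-z])/1e3))))
print("edge top",[T.inv().apply(ray(w,un(*p),ee[2]-.0015)-ee)*1e3 for p in((286,535),(340,535))])
print("edge bot",[T.inv().apply(ray(w,un(*p),ee[2]-.0715)-ee)*1e3 for p in((297,312),(334,312))])
E
```

```text
screws [[0.6258, -0.0552], [0.6235, -0.1473]] [ 0.6246 -0.1013  0.06  ]
lines [[0.6056, -0.089], [0.6051, -0.1131]] [ 0.6053 -0.101   0.06  ]
lineslow [[0.5322, -0.0877], [0.5317, -0.1112]] [ 0.5319 -0.0995  0.06  ]
slotend [[0.5981, -0.094], [0.5979, -0.1077]] [ 0.598  -0.1009  0.06  ]
-1.5 -3 [285. 403.]
-1.5 3 [339. 403.]
-71.5 -3 [293. 308.]
-71.5 3 [331. 308.]
edge top [array([19.65512213, -2.9114585 ,  1.47780535]), array([19.65816259,  3.21290822,  1.47589403])]
edge bot [array([34.3591966 , -2.36120341, 71.46040249]), array([34.36150808,  3.3981065 , 71.45860574])]
```

Call:
{"name": "play_rows", "arguments": {
  "commands": [
    [2.7,0,10,0.2,1],
    [2.7,0,30,0.2,1],
    [2.7,0,50,0.2,1],
    [2.7,0,65,0.2,1],
    [2.7,0,65,0.2,1]
  ]
}}

```text
clock: 5.28
ee_pos: [0.5565, -0.0992, 0.1373]
ee_rot: [1.0, -0.011, -0.004, -0.0]
contact_force: [-0.1, -0.0, -1.2]
grip_width: 0.0137
grip_force: 24.9
```

Call:
{"name": "play_rows", "arguments": {
  "commands": [
    [0,0,4,0,1],
    [0,0,8,0,1],
    [0,0,12,0,1],
    [0,0,16,0,1],
    [0,0,20,0,1]
  ]
}}

```text
clock: 5.7
ee_pos: [0.5595, -0.1002, 0.1218]
ee_rot: [1.0, -0.012, 0.001, -0.0]
contact_force: [0.1, -0.4, -1.9]
grip_width: 0.014
grip_force: 24.9
```

Call:
{"name": "play_rows", "arguments": {
  "commands": [
    [0,0,5,0,1],
    [0,0,10,0,1],
    [0,0,15,0,1],
    [0,0,20,0,1],
    [0,0,24,0,1]
  ]
}}

```text
clock: 6.12
ee_pos: [0.5589, -0.1003, 0.0968]
ee_rot: [1.0, -0.012, -0.0, 0.0]
contact_force: [-0.2, -0.2, -1.2]
grip_width: 0.0141
grip_force: 24.9
```

Call:
{"name": "play_rows", "arguments": {
  "commands": [
    [0,0,2,0,1],
    [0,0,4,0,1],
    [0,0,6,0,1],
    [0,0,7,0,1],
    [0,0,8,0,1]
  ]
}}

```text
clock: 6.53
ee_pos: [0.5592, -0.1003, 0.0896]
ee_rot: [1.0, -0.012, 0.0, 0.0]
contact_force: [0.9, 0.4, -2.2]
grip_width: 0.0136
grip_force: 24.9
```

Call:
{"name": "play_rows", "arguments": {
  "commands": [
    [0,0,0,0,1],
    [0,0,0,0,1],
    [0,0,0,0,1]
  ]
}}

```text
clock: 6.78
ee_pos: [0.5592, -0.1003, 0.0897]
ee_rot: [1.0, -0.012, 0.0, 0.0]
contact_force: [-0.1, 0.3, -0.6]
grip_width: 0.0139
grip_force: 24.9
```

Still 2–3 mm above home by my estimate, so I'll feel for the floor gently.

Call:
{"name": "play_rows", "arguments": {
  "commands": [
    [0,0,0.5,0,1],
    [0,0,1,0,1],
    [0,0,1.5,0,1],
    [0,0,2,0,1],
    [0,0,2,0,1]
  ]
}}

```text
clock: 7.2
ee_pos: [0.5591, -0.1003, 0.0875]
ee_rot: [1.0, -0.012, -0.0, 0.0]
contact_force: [0.2, 0.5, -1.2]
grip_width: 0.0139
grip_force: 24.9
```

Call:
{"name": "play_rows", "arguments": {
  "commands": [
    [0,0,0.5,0,1],
    [0,0,1,0,1],
    [0,0,1,0,1],
    [0,0,1,0,1]
  ]
}}

```text
clock: 7.53
ee_pos: [0.5592, -0.1004, 0.0874]
ee_rot: [1.0, -0.011, 0.0, 0.0]
contact_force: [-2.5, 0.6, 5.0]
grip_width: 0.0139
grip_force: 24.9
```

The carrier is seated: contact came at z = 0.0874, exactly the grasp height plus 5 mm. I'll release it.

Call:
{"name": "play_rows", "arguments": {
  "commands": [
    [0,0,-0.3,0,0.78],
    [0,0,-0.3,0,0.7],
    [0,0,-0.3,0,0.6],
    [0,0,-0.3,0,0.5],
    [0,0,-0.3,0,0.5]
  ]
}}

```text
clock: 7.95
ee_pos: [0.5591, -0.1003, 0.0866]
ee_rot: [1.0, -0.012, -0.0, 0.0]
contact_force: [0.1, 0.3, 0.3]
grip_width: 0.038
grip_force: 0.0
```

Call:
{"name": "play_rows", "arguments": {
  "commands": [
    [0,0,-5,0,0.45],
    [0,0,-20,0,0.45],
    [0,0,-40,0,0.45],
    [0,0,-70,0,0.45],
    [0,0,-100,0,0.45]
  ]
}}

```text
clock: 8.37
ee_pos: [0.5586, -0.1003, 0.1876]
ee_rot: [1.0, -0.012, -0.001, 0.0]
contact_force: [-0.6, 0.6, 0.8]
grip_width: 0.0473
grip_force: 0.0
```

Call:
{"name": "play_rows", "arguments": {
  "commands": [
    [-3,15,0,0,0.7],
    [-9,30,0,0,1],
    [-9,30,0,0,1]
  ]
}}

```text
clock: 8.62
ee_pos: [0.5487, -0.1314, 0.1879]
ee_rot: [1.0, -0.013, 0.001, -0.0]
contact_force: [-0.1, 0.3, -0.6]
grip_width: 0.0355
grip_force: 0.0
```

```bash
python3 - <<'E'
from h import *
s=get_state();w=camera_info("wrist");im=camera("wrist");t=camera("top");sc=camera("scene")
r=R.from_quat(s["ee_rot"]);print(s["clock"],s["ee_pos"],r.as_matrix()[:2].round(4))
np.savez("w3",**w);cv2.imwrite("pics/w3raw.png",im);cv2.imwrite("pics/t3raw.png",t)
a=cv2.resize(im,(640,400));b=cv2.resize(t[150:290,310:490],None,fx=1.4,fy=1.4)
c=cv2.resize(sc[150:270,160:320],None,fx=1.63,fy=1.63)
m=np.zeros((600,800,3),np.uint8);m[:400,:640]=a;m[400:596,:252]=b;m[400:595,270:270+c.shape[1]]=c[:195]
cv2.imwrite("pics/m3.png",m)
print(r.inv().apply(np.array([.4635,-.3235,.1])-s["ee_pos"])*1e3)
E
```

```text
8.6167 [ 0.54872509 -0.13143335  0.18789862] [[ 9.997e-01 -2.510e-02  1.000e-03]
 [-2.510e-02 -9.997e-01  1.000e-04]]
[-80.47307569 194.15193331  87.79629806]
```

View pics/m3.png

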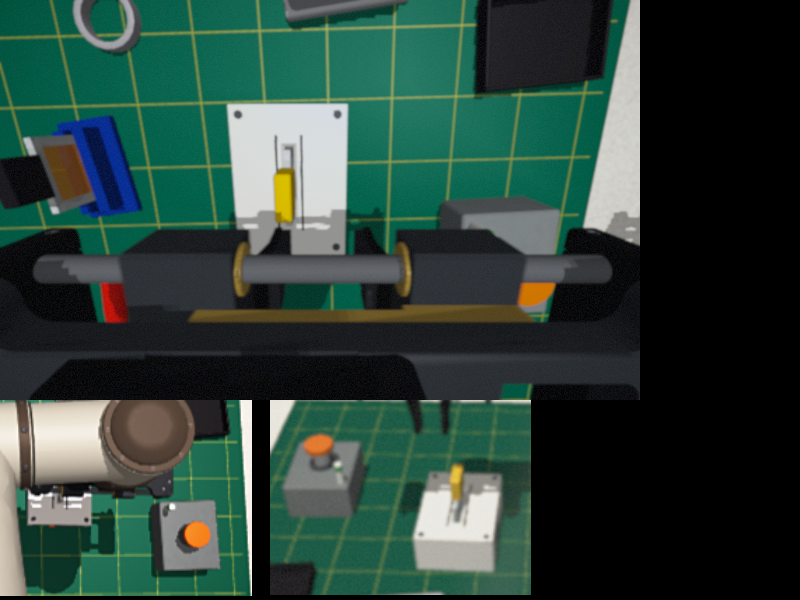

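The carrier sits home upright in the slot and nothing else has moved. Next I'll shut the fingers and go above the button.

Call:
{"name": "play_rows", "arguments": {
  "commands": [
    [-12,30,0,0,1],
    [-25,60,0,0,1],
    [-37,90,0,0,1],
    [-50,120,0,0,1],
    [-62,150,0,0,1]
  ],
  "force": 10
}}

```text
clock: 9.18
ee_pos: [0.4836, -0.2792, 0.1867]
ee_rot: [1.0, -0.011, -0.0, -0.0]
contact_force: [1.2, 0.5, -0.1]
grip_width: 0.001
grip_force: 0.0
```

Call:
{"name": "play_rows", "arguments": {
  "commands": [
    [-10,24,15,0,1],
    [-19,44,35,0,1],
    [-19,44,55,0,1],
    [-19,44,65,0,1],
    [-19,44,65,0,1]
  ]
}}

```text
clock: 9.6
ee_pos: [0.4626, -0.3212, 0.119]
ee_rot: [1.0, -0.012, -0.003, -0.001]
contact_force: [-0.0, -0.8, -0.2]
grip_width: 0.0006
grip_force: 0.0
```

Call:
{"name": "play_rows", "arguments": {
  "commands": [
    [0,0,0,0,1],
    [0,0,0,0,1],
    [0,0,0,0,1],
    [0,0,0,0,1],
    [0,0,0,0,1]
  ]
}}

```text
clock: 10.02
ee_pos: [0.4646, -0.3219, 0.1227]
ee_rot: [1.0, -0.011, 0.001, 0.0]
contact_force: [-1.0, 0.1, 0.0]
grip_width: 0.0006
grip_force: 0.0
```

Call:
{"name": "play_rows", "arguments": {
  "commands": [
    [-1,1.5,5,0,1],
    [-1,1.5,10,0,1],
    [-1,1.5,15,0,1],
    [-1,1.5,18,0,1],
    [-1,1.5,20,0,1]
  ]
}}

```text
clock: 10.43
ee_pos: [0.4625, -0.3235, 0.1009]
ee_rot: [1.0, -0.012, -0.001, -0.0]
contact_force: [0.5, -0.7, 0.7]
grip_width: 0.0005
grip_force: 0.0
```

Call:
{"name": "play_rows", "arguments": {
  "commands": [
    [0,0,1.5,0,1],
    [0,0,3,0,1],
    [0,0,4.5,0,1],
    [0,0,6,0,1],
    [0,0,6,0,1]
  ]
}}

```text
clock: 10.85
ee_pos: [0.4626, -0.3236, 0.096]
ee_rot: [1.0, -0.012, -0.0, -0.0]
contact_force: [-2.0, 1.3, 3.6]
grip_width: 0.0008
grip_force: 2.1
```

Call:
{"name": "play_rows", "arguments": {
  "commands": [
    [0,0,1,0,1],
    [0,0,2,0,1],
    [0,0,3,0,1],
    [0,0,3,0,1],
    [0,0,3,0,1]
  ]
}}

```text
clock: 11.27
ee_pos: [0.4627, -0.3236, 0.093]
ee_rot: [1.0, -0.012, -0.0, -0.0]
contact_force: [-3.1, 0.9, 5.5]
grip_width: 0.0007
grip_force: 2.7
```

Call:
{"name": "play_rows", "arguments": {
  "commands": [
    [0,0,1.5,0,1],
    [0,0,3,0,1],
    [0,0,4.5,0,1],
    [0,0,5,0,1],
    [0,0,5,0,1]
  ]
}}

```text
clock: 11.68
ee_pos: [0.4628, -0.3236, 0.0882]
ee_rot: [1.0, -0.012, -0.0, 0.0]
contact_force: [-3.6, 2.3, 6.3]
grip_width: 0.0006
grip_force: 3.5
```

Call:
{"name": "play_rows", "arguments": {
  "commands": [
    [0,0,0,0,1],
    [0,0,0,0,1],
    [0,0,0,0,1],
    [0,0,0,0,1]
  ]
}}

```text
clock: 12.02
ee_pos: [0.4628, -0.3236, 0.0883]
ee_rot: [1.0, -0.012, -0.0, 0.0]
contact_force: [-3.2, 1.5, 7.8]
grip_width: 0.0007
grip_force: 3.5
```

```bash
python3 - <<'E'
from h import *
s=get_state();print(s["ee_pos"],s["contact_force"])
sc=camera("scene");t=camera("top")
m=np.zeros((600,800,3),np.uint8);m[:600,:400]=cv2.resize(sc[150:270,160:240],(400,600),interpolation=2);m[:250,400:]=cv2.resize(sc,(400,250));m[300:600,400:]=cv2.resize(sc[180:270,230:350],(400,300),interpolation=2)
cv2.imwrite("pics/m4.png",m)
E
```

```text
[ 0.46276213 -0.32364703  0.08834828] [-3.22421217  1.52846198  7.80966496]
```

View pics/m4.png

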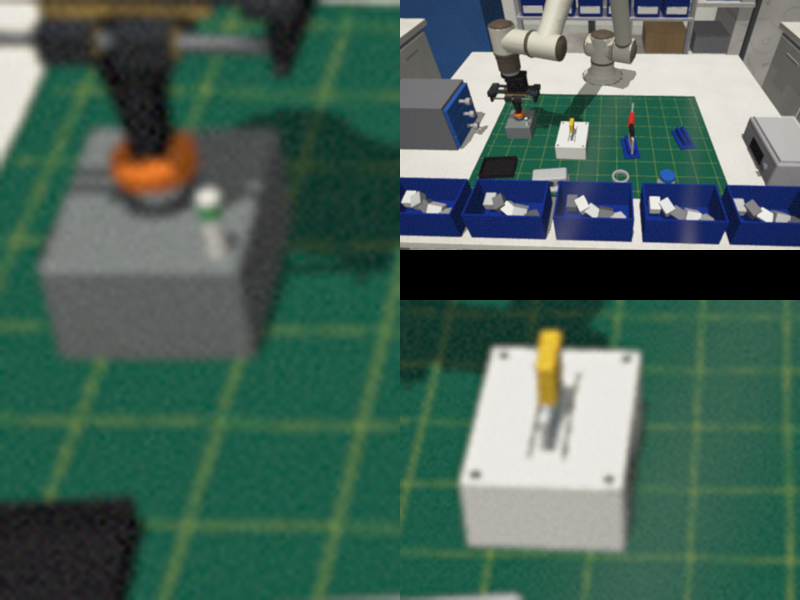

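The button is held about 12 mm down (fingertips at z = 0.088, about 7.8 N). The carrier is home in the slot and the rest of the scene is undisturbed, so I'll hand it in.

```bash
python3 -c "
from station import *
print(sign_off())"
```

```text
the job is handed in; nothing more can be done
None
```

I seated the yellow-handled carrier fully in the curing station slot and let go, then pressed the button about 12 mm and was still holding it there when I handed the job in at about 12 s; the judge's result was not shown.

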